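Load two kitting pegs for the next assembly cycle

TASK

Load the two kitting pegs for the machine's next cycle with the rings lying about the bench. Thread onto the red stand's peg, from the bottom up, the steel flange (hub up), the orange pulley and the brass sleeve; onto the blue stand's peg the white roller and then the black collar on top of it, each sitting flat on the one below. Leave the violet reject ring lying where it is and the amber jar standing.

Things in the scene. Friction and masses are not known exactly. Their poses are not given: they have to be found in the camera images.
- red_stand: kitting peg stand with a red round base, bolted to the table: base 90 mm in diameter and 15 mm high, with one upright steel peg 12 mm in diameter at its centre that rises 58 mm above the base (its last 8 mm taper; peg top 73 mm above the table). Origin at the centre of the base's underside, on the table; z up along the peg.
- blue_stand: kitting peg stand with a blue round base, bolted to the table: base 90 mm in diameter and 15 mm high, with one upright steel peg 12 mm in diameter at its centre that rises 58 mm above the base (its last 8 mm taper; peg top 73 mm above the table). Origin at the centre of the base's underside, on the table; z up along the peg.
- flange: bright steel flange, the widest part: a disc 68 mm in diameter and 8 mm thick with six small black dots, and on it a concentric hub 42 mm in diameter, the place to grip it, that rises 14 mm above the disc (22 mm high in all), with a 26 mm through hole. It lies at the start with its disc flat on the table, hub up, and goes onto the peg the same way up. Origin at the centre of its underside, z up.
- pulley: orange plastic toothed pulley (teeth 1 mm proud, only for looks), with four dark dots on its top: a plain flat ring, outer diameter 60 mm, 18 mm high, with a 26 mm through hole. It lies flat on the table at the start. Origin at the centre of its underside, z up.
- sleeve: brass sleeve: a plain flat ring, outer diameter 44 mm, 18 mm high, with a 26 mm through hole. It lies flat on the table at the start. Origin at the centre of its underside, z up.
- roller: white plastic roller: a plain flat ring, outer diameter 56 mm, 20 mm high, with a 26 mm through hole. It lies flat on the table at the start. Origin at the centre of its underside, z up.
- collar: black plastic collar: a plain flat ring, outer diameter 46 mm, 16 mm high, with a 26 mm through hole. It lies flat on the table at the start. Origin at the centre of its underside, z up.
- reject: violet reject ring, not to be used: a plain flat ring, outer diameter 52 mm, 16 mm high, with a 26 mm through hole. It lies flat on the table at the start. Origin at the centre of its underside, z up.
- jar: small amber jar with a black cap, 44 mm in diameter and 58 mm high, standing among the rings. Origin at the centre of its underside, z up.
There are look-alikes about, which are no part of the job. Leave any brown, green or turquoise look-alike of the flange alone.

How it is judged:
At the end, for the whole second after the job is handed in: On the red stand flange, pulley, sleeve (undersides 15, 37, 55 mm above the table), on the blue stand roller, collar (15, 35 mm), each within 5 mm, 12 mm of the peg axis and 0.15 rad of flat, at rest and released; the violet ring within 20 mm of its start; the jar upright within 0.3 rad (horizontal distance between each of flange, pulley, sleeve and red_stand below 0.012 m and z of flange in the frame of red_stand between 0.01 and 0.02 m and angle between each of flange, pulley, sleeve, roller, collar's own z axis and vertical below 0.15 rad and linear speed of each of flange, pulley, sleeve, roller, collar below 0.02 m/s and z of pulley in the frame of red_stand between 0.032 and 0.042 m and z of sleeve in the frame of red_stand between 0.05 and 0.06 m and horizontal distance between each of roller, collar and blue_stand below 0.012 m and z of roller in the frame of blue_stand between 0.01 and 0.02 m and z of collar in the frame of blue_stand between 0.03 and 0.04 m and distance of reject from where it was at the start of the episode below 0.02 m and angle between jar's own z axis and vertical below 0.3 rad); the robot touches nothing.
It fails at once if the violet reject ring is moved 20 mm or more (distance of reject from where it was at the start of the episode above 0.02 m).
It fails at once if the amber jar is knocked over (angle between jar's own z axis and vertical above 0.5 rad).
It also fails if it takes over 120 s, if anything falls off the work surface, if the arm or the gripper's body presses on something with over 40 N, if the wrist force passes 120 N, or if a joint passes its speed limit or range.

ROBOT

A 7-joint arm with a two-finger parallel gripper is mounted at the origin on the work surface. World frame = base frame: x ahead of the robot, y to its left, z up, the work surface at z = 0. Lengths are in m, angles in rad, forces in N, time in s.
With the tool pointing down it reaches from about 0.4 to 0.875 m from the base axis. Payload 19.3 kg.
Tool frame: the origin (TCP) lies on the centre line of the jaws, within the pads' length; the fingertips stand 11 mm ahead of it and the grasp point (between the pads) lies 8 mm behind it; y points along the fingers, x is the direction in which the jaws open and shut, and the axes are right-handed (so a half turn about y gives the same grasp; the last joint's range is limited). The gripper opens to 85 mm and grips with 20 to 120 N. Pads are 22 mm wide; open, the fingers measure 114 mm over their backs; the gripper's body (76 mm by 85 mm) begins 54 mm behind the grasp point. The pads swing forward as they close: fully open they stand 13 mm farther back than shut.
Start: joints at [-1.383, 0.521, -0.036, 1.599, 0.021, 1.021, -0.113], TCP at [0.159, 0.604, 0.242] pointing down, gripper open.
Joint ranges: [-2.91, 2.91], [-0.3, 2.13], [-1.5, 1.42], [0.17, 2.43], [-1.26, 4.41], [0.16, 1.93], [-2.52, 2.52]. Speed limits (rad/s): [1.89, 1.89, 2.39, 2.39, 3.01, 3.01, 3.01].

INTERFACE

Orientations are given as [roll, pitch, yaw] about the fixed x, y, z axes, in that order (R = Rz(yaw) Ry(pitch) Rx(roll)).
In Python, from workcell import monitor, cams, bot gives the robot as it stands.
- The arm moves only by the tool send_rows, never from a script. Its argument "series" is text: rows parted by semicolons, each of 7 numbers parted by spaces: the turn, a rotation vector about the tool's x, y, z in rad, then the shift along the tool's x, y, z in mm, then the opening, from 0 (shut) to 1 (fully open). In form: ax ay az tx ty tz claw; .... A call has 1 to 20 rows; each row is the pose to reach, as a shift and turn from the pose commanded when the call began, along the tool's axes at that moment; what a row does not reach only later rows make up. A row lasts 1/12 s, in which the tool goes at most 41.7 mm and 7.16 degrees, less where a joint would pass 70% of its speed; a pose out of reach is approached as far as the arm can. A call with a gripper value outside its range is refused whole. The fingers move at their own pace and stop on an object; "force" is the grip in N (left out, the last holds). Time passes only in rows, so rows that repeat a pose let the fingers close. It gives the time, the measured TCP pose, the force and the opening at its end, in the units of the state.
- monitor.observe(): the state, without advancing time (a new reading comes with each control period).
- cams.grab_frame(name): name is "scene" or "top" or "wrist"; returns the picture (384x512x3 uint8, red, green, blue); there is no depth.
- cams.get_calibration(name): a dict with "mtx" (3x3 intrinsics, pixels), "origin" and "attitude" of the camera in the world. Camera axes: x right, y down, z forward; pixel columns grow to the right and rows downward; lengths in m; the calibration is good to about 2 mm. A picture is of the moment at which its call begins: read the wrist's pose just before it. get_calibration takes no time and is no camera call; for the wrist camera it gives the pose at the moment of the call.
- bot.job_done(): hands the job in, once; it reports no verdict.
The state is a dict: "clock": time; "qpos": joint angles; "qd": joint speeds; "joint_efforts": joint torques, N m; "position": TCP position; "tool_rot": TCP orientation; "force": force on the tool from outside, world axes, zero at the start; "moment": the same for the moment, N m; "grip_width": finger opening in m.
Only numpy, scipy, OpenCV 4.12 (cv2) and the standard library are available. Lean on these libraries where they do the work, as an engineer would, in place of code of your own. Each camera call takes 0.05 s, during which the arm holds its last target.

## Working session

There is one attempt and no reset: what is moved stays moved. The work goes in short steps, Python scripts to look and compute and a tool call to move; the robot and the scene stay as the last step left them, time stands still between calls to the robot, and variables do not carry over. Pictures are saved under pics/ and viewed, and the job is handed in when it is done.

Besides the shell and the picture viewer there is one more tool, called by a JSON object that holds its "fn" and its "kwargs". send_rows: Moves the arm, as the interface text tells. Its arguments: {"type":"object","properties":{"series":{"type":"string"},"force":{"type":"number"}},"required":["series"]}

```bash
ls; mkdir -p pics
python3 - <<'E'
from workcell import monitor, cams, bot
import cv2
s=monitor.observe(); print(s)
for n in ["scene","top","wrist"]:
    print(n,cams.get_calibration(n))
    f=cams.grab_frame(n); cv2.imwrite(f"pics/a_{n}.png",f[:,:,::-1])
E
```

```text
pics
{'clock': 0.0, 'qpos': array([-1.38320376,  0.5220288 , -0.03632334,  1.59998712,  0.02121518,
        1.02107806, -0.11279876]), 'qd': array([ 2.42880746e-04,  1.48997354e-03,  1.00425656e-03, -3.77141731e-05,
       -1.27235704e-03, -2.16242452e-03, -5.76367491e-04]), 'joint_efforts': array([-2.18545479e-04, -9.27112412e+01,  1.98023468e+00, -3.69932270e+01,
        1.79143361e-02,  8.13670456e-03,  3.90980773e-06]), 'position': array([0.15930228, 0.60403596, 0.24172403]), 'tool_rot': array([-1.57088965e+00,  1.11200655e-03,  1.31299902e+00]), 'force': array([-0.08244066, -0.01446652, -0.08287129]), 'moment': array([ 0.02855769,  0.03123778, -0.01098318]), 'grip_width': 0.08525791391393941}
scene {'mtx': array([[372.37273207,   0.        , 251.49543799],
       [  0.        , 372.37273207, 189.96826868],
       [  0.        ,   0.        ,   1.        ]]), 'origin': array([ 1.05883389, -0.7875218 ,  0.7450859 ]), 'attitude': array([-2.26319232,  0.00684082,  0.56729232])}
top {'mtx': array([[368.04419455,   0.        , 257.69777902],
       [  0.        , 368.04419455, 189.1199786 ],
       [  0.        ,   0.        ,   1.        ]]), 'origin': array([ 0.4659316 , -0.05102168,  0.94101614]), 'attitude': array([-3.03402072, -0.00557239, -1.54341581])}
wrist {'mtx': array([[269.59829175,   0.        , 255.35285529],
       [  0.        , 269.59829175, 192.17082089],
       [  0.        ,   0.        ,   1.        ]]), 'origin': array([0.07846674, 0.62516163, 0.37310269]), 'attitude': array([2.81012008e+00, 1.40411358e-03, 1.31335943e+00])}
```

View pics/a_top.png

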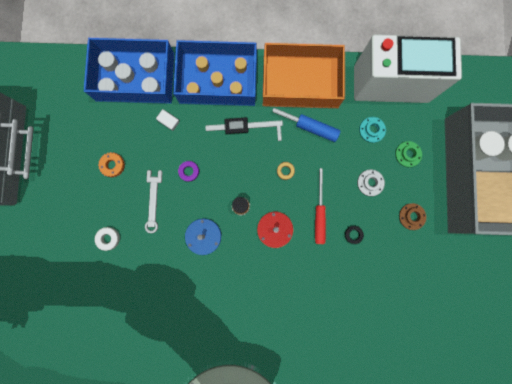

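View pics/a_scene.png

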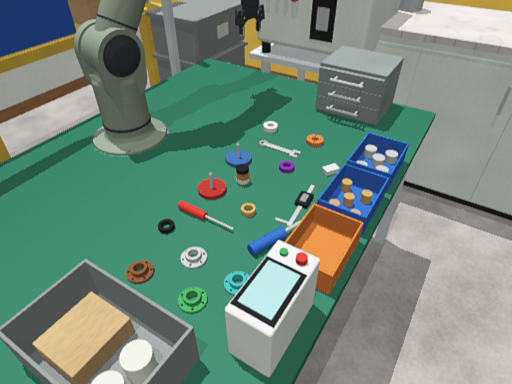

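View pics/a_wrist.png

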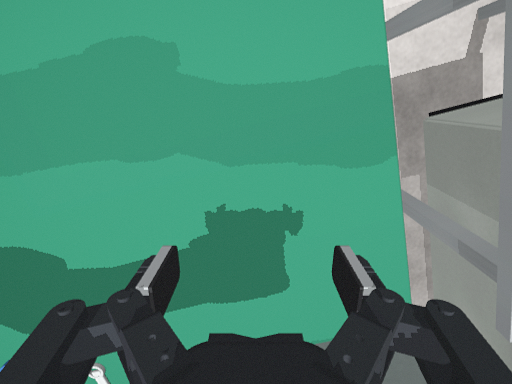

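The top view shows the rings. Orange pulley (111,165), white roller (106,239), violet reject (188,171), brass sleeve (286,171), black collar (354,235). Red stand (275,230), blue stand (203,237), jar (241,205). There are four flange shapes: grey-white (372,183), turquoise (373,130), green (409,154) and brown (413,216). The grey-white one fits "bright steel". I'll measure next and confirm with crops.

```bash
cat > h.py <<'E'
import numpy as np, cv2
from scipy.spatial.transform import Rotation as R
from workcell import monitor, cams, bot
def ray(cal,uv,z):
    K=cal["mtx"]; Rm=R.from_euler('xyz',cal["attitude"]).as_matrix(); o=cal["origin"]
    d=Rm@np.linalg.inv(K)@np.array([uv[0],uv[1],1.]); t=(z-o[2])/d[2]; return o+t*d
def blob(mask,near,rad=40):
    m=np.zeros_like(mask); cv2.circle(m,(int(near[0]),int(near[1])),rad,255,-1); m=cv2.bitwise_and(mask,m)
    cs,_=cv2.findContours(m,cv2.RETR_EXTERNAL,cv2.CHAIN_APPROX_NONE)
    c=max(cs,key=cv2.contourArea); h=cv2.convexHull(c); M=cv2.moments(h)
    return np.array([M['m10']/M['m00'],M['m01']/M['m00']]),cv2.contourArea(h),cv2.boundingRect(h)
E
python3 - <<'E'
from h import *
im=cv2.imread("pics/a_top.png"); cal=cams.get_calibration("top")
hsv=cv2.cvtColor(im,cv2.COLOR_BGR2HSV); H,S,V=[hsv[:,:,i].astype(int) for i in range(3)]
for p in [(111,158),(106,231),(286,163),(354,228),(372,174),(188,163),(250,230),(190,237)]: print(p,hsv[p[1],p[0]])
u=lambda m:(m*255).astype(np.uint8)
nongreen=u(~((H>65)&(H<90)&(S>100)))
items={'pulley':((111,165),.009,17),'roller':((106,239),.010,18),'sleeve':((286,171),.009,14),'collar':((354,235),.008,14),'flange':((372,183),.004,19),'reject':((188,171),.008,16),
'red':((275,230),.0075,24),'blue':((203,237),.0075,24),'jar':((241,205),.05,14)}
for k,(p,z,r) in items.items():
    c,a,b=blob(nongreen,p,r); w=ray(cal,c,z); print(k,c.round(1),a,b,w.round(4))
crops=[cv2.resize(im[p[1]-28:p[1]+28,p[0]-28:p[0]+28],(196,196),interpolation=cv2.INTER_CUBIC) for p in [v[0] for v in items.values()][:8]]
cv2.imwrite("pics/crops.png",np.vstack([np.hstack(crops[:4]),np.hstack(crops[4:])]))
E
```

```text
(111, 158) [ 14 170 211]
(106, 231) [ 96   6 223]
(286, 163) [ 21 123 205]
(354, 228) [94 49 42]
(372, 174) [ 94  11 187]
(188, 163) [140 164 182]
(250, 230) [ 79 155 120]
(190, 237) [107 159 178]
pulley [111.  164.4] 535.0 (98, 152, 27, 26) [0.6197 0.3237 0.009 ]
roller [106.5 238.5] 476.5 (94, 227, 26, 24) [0.4318 0.3214 0.01  ]
sleeve [285.2 170.2] 262.5 (276, 161, 19, 19) [ 0.6174 -0.1226  0.009 ]
collar [353.9 234.5] 236.0 (345, 226, 19, 18) [ 0.4585 -0.2989  0.008 ]
flange [370.6 182.5] 585.0 (357, 169, 28, 28) [ 0.5925 -0.3432  0.004 ]
reject [188.1 170.7] 349.5 (178, 160, 22, 22) [0.6092 0.126  0.008 ]
red [274.9 229.3] 1072.5 (257, 211, 37, 38) [ 0.4661 -0.0997  0.0075]
blue [202.7 236.4] 1046.0 (185, 218, 37, 38) [0.4434 0.0814 0.0075]
jar [240.6 205.8] 262.5 (231, 197, 20, 19) [ 0.5205 -0.0131  0.05  ]
```

View pics/crops.png

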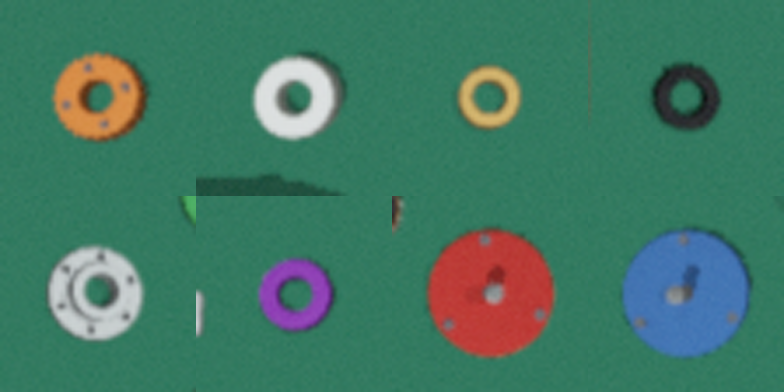

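Crops confirm the pieces: the grey flange with six dark dots (371,182) is the steel one, and the orange, white, brass, black and violet rings and both stands are clear. I'll start with the white roller, moving above it and turning the jaws to lie along world x.

{"fn": "send_rows", "kwargs": {"series": "0 0.5 0 -70 30 -115 1; 0 1.313 0 -204 92 -336 1;0 1.313 0 -204 92 -336 1;0 1.313 0 -204 92 -336 1;0 1.313 0 -204 92 -336 1;0 1.313 0 -204 92 -336 1;0 1.313 0 -204 92 -336 1;0 1.313 0 -204 92 -336 1;0 1.313 0 -204 92 -336 1;0 1.313 0 -204 92 -336 1;0 1.313 0 -204 92 -336 1;0 1.313 0 -204 92 -336 1;0 1.313 0 -204 92 -336 1;0 1.313 0 -204 92 -336 1;0 1.313 0 -204 92 -336 1", "force": 40}}

```text
clock: 1.4
position: [0.4316, 0.3224, 0.1505]
tool_rot: [-1.57, 0.0, 0.004]
force: [0.5, -0.1, 0.0]
grip_width: 0.0853
```

Run:
```python
from h import *
s=monitor.observe(); print(s['clock'],s['position'],s['tool_rot'],s['qpos'].round(2),s['force'])
cal=cams.get_calibration("wrist"); f=cams.grab_frame("wrist")[:,:,::-1].copy(); cv2.imwrite("pics/b_wrist.png",f)
print(cal)
K=cal["mtx"]; Rm=R.from_euler('xyz',cal["attitude"]).as_matrix()
for z in [0,0.02]:
  p=Rm.T@(np.array([.4318,.3214,z])-cal["origin"]); q=K@p; print(z,q[:2]/q[2])
```

```text
1.4 [0.4315948  0.32236561 0.15045232] [-1.57027972e+00  1.00129164e-04  3.56210971e-03] [-0.98  0.53  0.31  1.92 -0.24  0.72 -0.53] [ 0.53467281 -0.10327947  0.02096378]
{'mtx': array([[269.59829175,   0.        , 255.35285529],
       [  0.        , 269.59829175, 192.17082089],
       [  0.        ,   0.        ,   1.        ]]), 'origin': array([0.43126618, 0.40552504, 0.28181584]), 'attitude': array([ 2.81124941e+00, -1.01045852e-03,  3.94021635e-03])}
0 [255.27724121 181.31398445]
0.02 [255.29185432 186.92807923]
```

View pics/b_wrist.png

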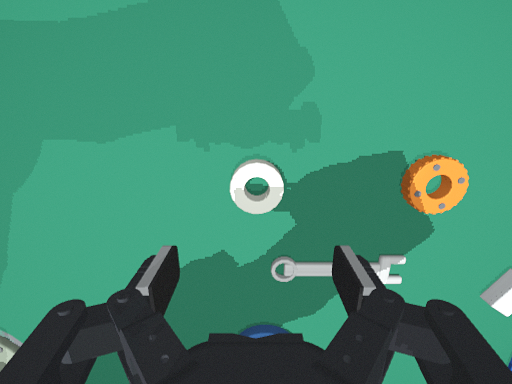

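The roller sits at (257,187) in the wrist view, within 2 px of the prediction. Going down and gripping it.

{"fn": "send_rows", "kwargs": {"series": "0 0 0 1 40 -1 1;0 0 0 1 80 -1 1;0 0 0 1 110 -1 1;0 0 0 1 130 -1 1;0 0 0 1 141 -1 1;0 0 0 1 141 -1 1;0 0 0 1 141 -1 0.5;0 0 0 1 141 -1 0.5;0 0 0 1 141 -1 0.5;0 0 0 1 141 -1 0.5;0 0 0 1 141 -1 0.5;0 0 0 1 141 -1 0.5", "force": 40}}

```text
clock: 2.45
position: [0.4339, 0.3211, 0.0112]
tool_rot: [-1.569, -0.002, 0.0]
force: [-2.3, -1.9, 13.2]
grip_width: 0.0549
```

Run:
```python
from h import *
s=monitor.observe(); print(s['clock'],s['position'],s['tool_rot'],s['force'],s['grip_width'])
f=cams.grab_frame("wrist")[:,:,::-1].copy(); cv2.imwrite("pics/c_wrist.png",f)
```

```text
2.45 [0.43387682 0.32107139 0.01118034] [-1.56902591e+00 -1.70734277e-03  3.88463633e-04] [-2.34562418 -1.88968277 13.18293499] 0.05488176641465134
```

View pics/c_wrist.png

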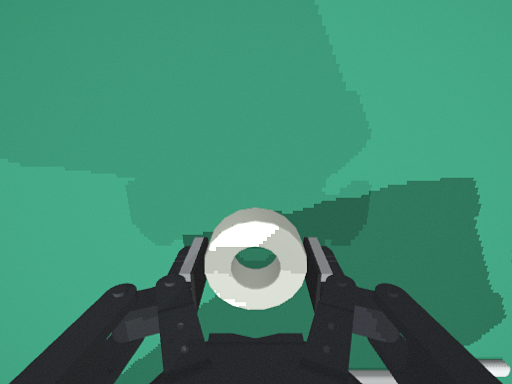

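The pads hold the roller at 54.9 mm, centred at about (256,260). The 13 N upward force means the fingertips are already touching the table at TCP z of about 11 mm, so I'll stay a little higher for the other rings. Lifting and carrying it to the blue stand.

{"fn": "send_rows", "kwargs": {"series": "0 0 0 0 -35 0 0.5;0 0 0 0 -75 0 0.5;0 0 0 0 -115 0 0.5;0 0 0 3 -120 -40 0.5;0 0 0 5 -120 -80 0.5;0 0 0 7 -120 -120 0.5;0 0 0 9 -120 -160 0.5;0 0 0 10 -120 -200 0.5;0 0 0 10 -120 -230 0.5;0 0 0 10 -120 -240 0.5;0 0 0 10 -120 -240 0.5;0 0 0 10 -120 -240 0.5", "force": 60}}

```text
clock: 3.5
position: [0.4437, 0.0809, 0.1301]
tool_rot: [-1.57, -0.001, -0.001]
force: [-0.2, 0.3, -0.1]
grip_width: 0.054
```

Run:
```python
from h import *
s=monitor.observe(); print(s['clock'],s['position'],s['tool_rot'],s['force'],s['grip_width'])
cal=cams.get_calibration("wrist");f=cams.grab_frame("wrist")[:,:,::-1].copy(); cv2.imwrite("pics/d_wrist.png",f)
K=cal["mtx"]; Rm=R.from_euler('xyz',cal["attitude"]).as_matrix()
for z in [0.015,0.073]:
  p=Rm.T@(np.array([.4434,.0814,z])-cal["origin"]); q=K@p; print(z,q[:2]/q[2])
```

```text
3.5 [0.44367528 0.08085633 0.13009438] [-1.56980928e+00 -1.39168844e-03 -6.40216276e-04] [-0.17379616  0.27257579 -0.07061113] 0.05402574000022234
0.015 [254.64554291 190.37043048]
0.073 [254.64538251 214.58851766]
```

View pics/d_wrist.png

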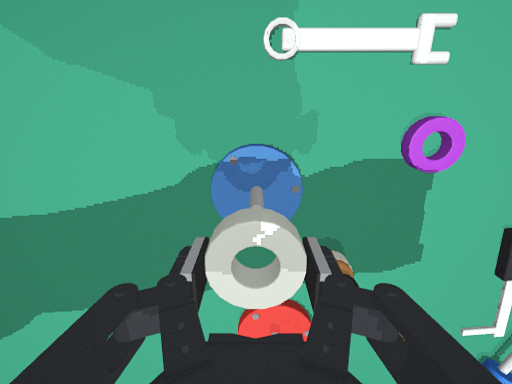

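The peg lines up with the roller's hole in the view: base centre about (256,190), roller about (256,260). That puts the peg about 1.5 mm further in +x than the top view gave, and the roller was off the same way, so I'll correct the later x values. Lowering, then releasing.

{"fn": "send_rows", "kwargs": {"series": "0 0 0 1 25 0 0.5;0 0 0 1 45 0 0.5;0 0 0 1 65 0 0.5;0 0 0 1 80 0 0.5;0 0 0 1 92 0 0.5;0 0 0 1 102 0 0.5;0 0 0 1 102 0 0.5;0 0 0 1 102 0 0.5"}}

```text
clock: 4.22
position: [0.4442, 0.0813, 0.0271]
tool_rot: [-1.571, 0.0, 0.001]
force: [-0.8, -0.1, -1.0]
grip_width: 0.0539
```

Run:
```python
from h import *
s=monitor.observe(); print(s['clock'],s['position'],s['tool_rot'],s['force'],s['grip_width'])
```

```text
4.2167 [0.44415579 0.08131332 0.02708048] [-1.57068594e+00  4.73517713e-04  1.30755219e-03] [-0.78369643 -0.14911951 -0.97573821] 0.05391663601283879
```

{"fn": "send_rows", "kwargs": {"series": "0 0 0 0 0 0 1;0 0 0 0 0 0 1;0 0 0 0 0 0 1;0 0 0 0 0 0 1;0 0 0 0 -30 0 1;0 0 0 0 -70 0 1;0 0 0 0 -110 0 1;0 0 0 13 -125 -36 1;0 0 0 150 -125 -424 1;0 0 0 150 -125 -424 1;0 0 0 150 -125 -424 1;0 0 0 150 -125 -424 1;0 0 0 150 -125 -424 1;0 0 0 150 -125 -424 1;0 0 0 150 -125 -424 1;0 0 0 150 -125 -424 1;0 0 0 150 -125 -424 1;0 0 0 150 -125 -424 1;0 0 0 150 -125 -424 1;0 0 0 150 -125 -424 1"}}

```text
clock: 5.88
position: [0.5935, -0.3457, 0.1518]
tool_rot: [-1.571, 0.001, -0.003]
force: [0.5, 0.6, 0.1]
grip_width: 0.0853
```

```bash
cat > look.py <<'E'
from h import *
import sys
# look.py name x y z...: wrist picture and where a world point should appear
s=monitor.observe(); print(s['clock'],s['position'].round(4),s['tool_rot'].round(3),s['force'].round(1),round(s['grip_width'],4))
cal=cams.get_calibration("wrist");f=cams.grab_frame("wrist")[:,:,::-1].copy(); cv2.imwrite(f"pics/{sys.argv[1]}.png",f)
np.savez("pics/cal_"+sys.argv[1],**cal)
K=cal["mtx"]; Rm=R.from_euler('xyz',cal["attitude"]).as_matrix()
a=[float(v) for v in sys.argv[2:]]
for z in a[2:]:
  p=Rm.T@(np.array([a[0],a[1],z])-cal["origin"]); q=K@p; print(z,(q[:2]/q[2]).round(1))
E
python3 look.py e .594 -.3432 .004 .022
python3 - <<'E'
from h import *
f=cams.grab_frame("scene")[:,:,::-1]; cv2.imwrite("pics/e_scene.png",cv2.resize(f[100:260,130:330],(800,640))[:600])
f=cams.grab_frame("top")[:,:,::-1]; cv2.imwrite("pics/e_top.png",f)
E
```

```text
5.8833 [ 0.5935 -0.3457  0.1518] [-1.571e+00  1.000e-03 -3.000e-03] [0.5 0.6 0.1] 0.0853
0.004 [255.6 178.8]
0.022 [255.6 183.7]
```

View pics/e.png

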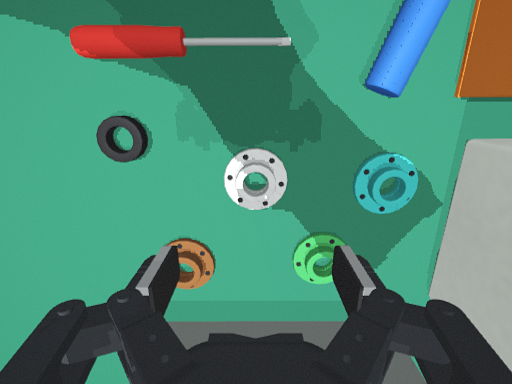

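View pics/e_scene.png

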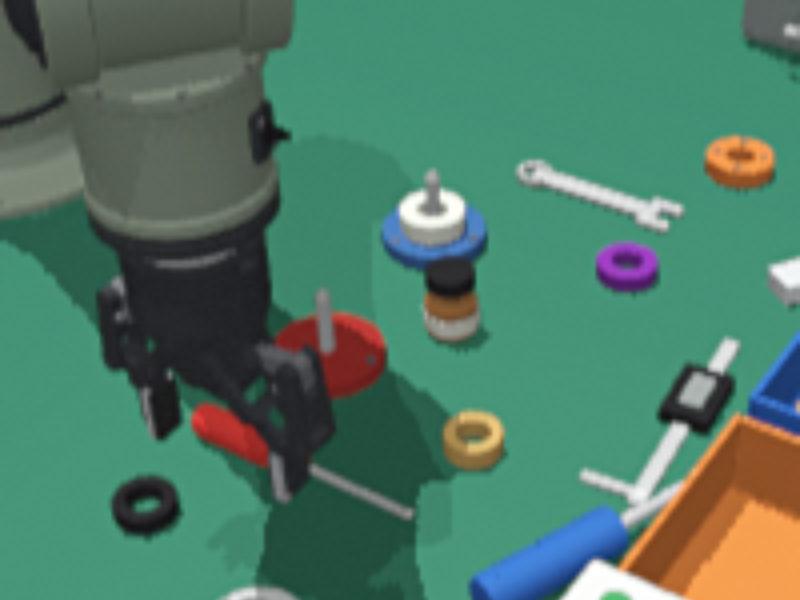

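The roller is down on the blue base with its peg through it. The steel flange is centred at (256,180) in the wrist view, clear of brown (189,263), green (322,259) and turquoise (386,183). I'll grip its hub.

{"fn": "send_rows", "kwargs": {"series": "0 0 0 0 40 2 1;0 0 0 0 80 2 1;0 0 0 0 105 2 1;0 0 0 0 120 2 1;0 0 0 0 128 2 1;0 0 0 0 128 2 1;0 0 0 0 128 2 0.35;0 0 0 0 128 2 0.35;0 0 0 0 128 2 0.35;0 0 0 0 128 2 0.35;0 0 0 0 128 2 0.35;0 0 0 0 128 2 0.35;0 0 0 0 128 2 0.35;0 0 0 0 128 2 0.35", "force": 60}}

```text
clock: 7.2
position: [0.5948, -0.342, 0.0262]
tool_rot: [-1.571, -0.002, -0.0]
force: [-4.7, 2.9, 16.5]
grip_width: 0.039
```

```bash
python3 look.py f .594 -.3432 .022
```

```text
7.2 [ 0.5948 -0.342   0.0262] [-1.571 -0.002 -0.   ] [-4.7  2.9 16.5] 0.039
0.022 [253.7 254.3]
```

View pics/f.png

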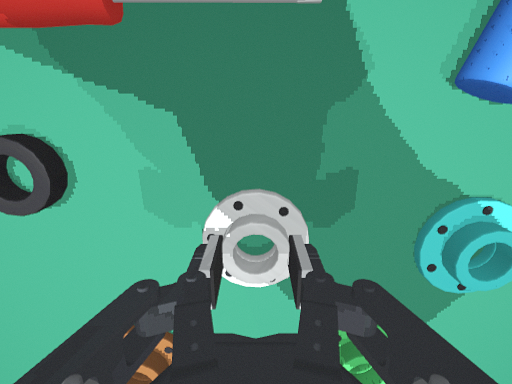

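The hub is held between the pads, centred at about (256,243). Lifting, then measuring where the flange sits relative to the tool.

{"fn": "send_rows", "kwargs": {"series": "0 0 0 0 -30 0 0.35;0 0 0 0 -70 0 0.35;0 0 0 0 -110 0 0.35;0 0 0 -10 -126 20 0.35;0 0 0 -127 -126 242 0.35;0 0 0 -127 -126 242 0.35;0 0 0 -127 -126 242 0.35;0 0 0 -127 -126 242 0.35;0 0 0 -127 -126 242 0.35;0 0 0 -127 -126 242 0.35;0 0 0 -127 -126 242 0.35;0 0 0 -127 -126 242 0.35;0 0 0 -127 -126 242 0.35", "force": 80}}

```text
clock: 8.33
position: [0.4678, -0.0997, 0.1509]
tool_rot: [-1.571, -0.001, 0.0]
force: [0.6, -1.1, -2.1]
grip_width: 0.0372
```

```bash
python3 look.py g .4676 -.0997 .015 .073
```

```text
8.3333 [ 0.4678 -0.0997  0.1509] [-1.571e+00 -1.000e-03  0.000e+00] [ 0.6 -1.1 -2.1] 0.0372
0.015 [254.8 184.4]
0.073 [254.8 205.1]
```

View pics/g.png

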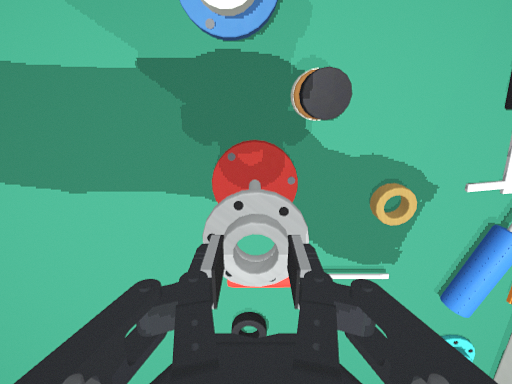

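Run:
```python
from h import *
cal=dict(np.load("pics/cal_g.npz")); 
print("far edge",ray(cal,(256,287),.1327)," +34mm => yc", ray(cal,(256,287),.1327)[1]+.034)
print("cols",ray(cal,(203,240),.1327)[0],ray(cal,(308,240),.1327)[0])
im=cv2.imread("pics/g.png"); cv2.imwrite("pics/g_crop.png",cv2.resize(im[170:310,190:320],(650,700))[:600])
f=cams.grab_frame("top")[:,:,::-1]; cv2.imwrite("pics/g_top.png",f)
```

```text
far edge [ 0.46838834 -0.13468286  0.1327    ]  +34mm => yc -0.10068286245275837
cols 0.43524814169144105 0.500822797574519
```

View pics/g_crop.png

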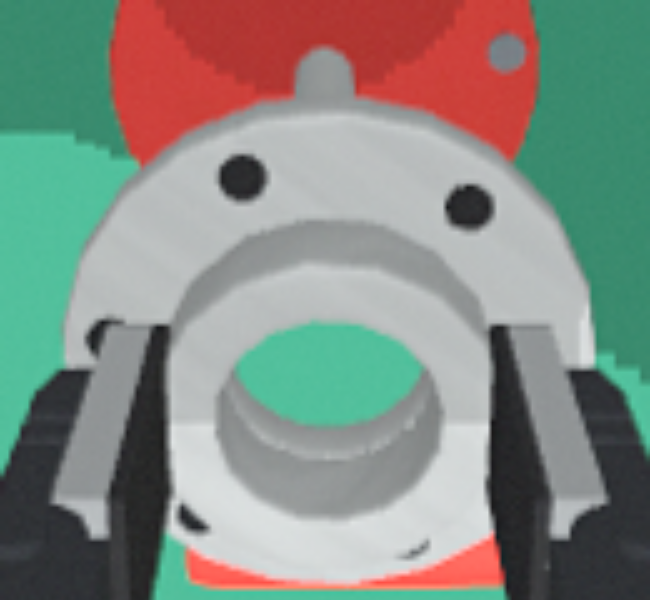

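The hole centre at about (256,254) and the far disc edge both put the flange within about 1 mm of the tool axis. The red base is centred on column 255. Lowering it.

{"fn": "send_rows", "kwargs": {"series": "0 0 0 0 30 0 0.35;0 0 0 0 50 0 0.35;0 0 0 0 70 0 0.35;0 0 0 0 85 0 0.35;0 0 0 0 98 0 0.35;0 0 0 0 108 0 0.35;0 0 0 0 108 0 0.35;0 0 0 0 108 0 0.35"}}

```text
clock: 9.1
position: [0.4672, -0.1005, 0.0419]
tool_rot: [-1.571, 0.001, -0.001]
force: [0.9, -0.4, -2.2]
grip_width: 0.0373
```

```bash
python3 look.py h .4676 -.0997 .037 .073
```

```text
9.1 [ 0.4672 -0.1005  0.0419] [-1.571e+00  1.000e-03 -1.000e-03] [ 0.9 -0.4 -2.2] 0.0373
0.037 [255.8 250.7]
0.073 [255.9 293. ]
```

View pics/h.png

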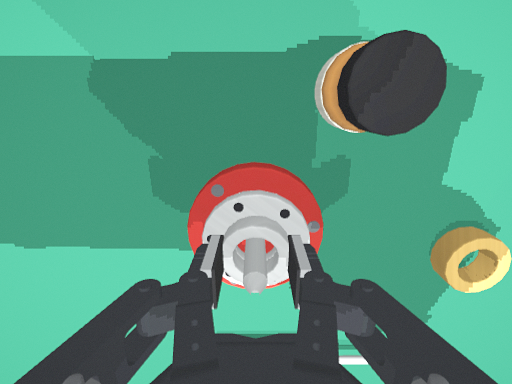

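The peg is through the flange hole. Releasing, rising, and going to the orange pulley.

{"fn": "send_rows", "kwargs": {"series": "0 0 0 0 0 0 1;0 0 0 0 0 0 1;0 0 0 0 0 0 1;0 0 0 0 0 0 1;0 0 0 0 -30 0 1;0 0 0 0 -70 0 1;0 0 0 0 -110 0 1;0 0 0 13 -115 36 1;0 0 0 154 -115 424 1;0 0 0 154 -115 424 1;0 0 0 154 -115 424 1;0 0 0 154 -115 424 1;0 0 0 154 -115 424 1;0 0 0 154 -115 424 1;0 0 0 154 -115 424 1;0 0 0 154 -115 424 1;0 0 0 154 -115 424 1;0 0 0 154 -115 424 1;0 0 0 154 -115 424 1;0 0 0 154 -115 424 1", "force": 60}}

```text
clock: 10.82
position: [0.6207, 0.3266, 0.1565]
tool_rot: [-1.571, 0.001, 0.003]
force: [-0.1, -1.9, -0.1]
grip_width: 0.0854
```

```bash
python3 look.py i .6212 .3237 .000 .018
python3 - <<'E'
from h import *
f=cams.grab_frame("scene")[:,:,::-1]; cv2.imwrite("pics/i_scene.png",cv2.resize(f[100:260,130:330],(800,640))[:600])
E
```

```text
10.8167 [0.6207 0.3266 0.1565] [-1.571e+00  1.000e-03  3.000e-03] [-0.1 -1.9 -0.1] 0.0854
0.0 [255.5 181.4]
0.018 [255.6 186.3]
```

View pics/i.png

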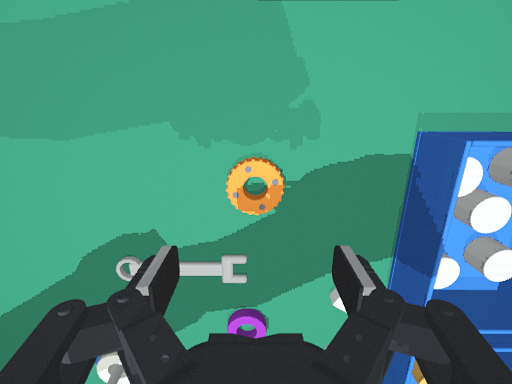

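View pics/i_scene.png

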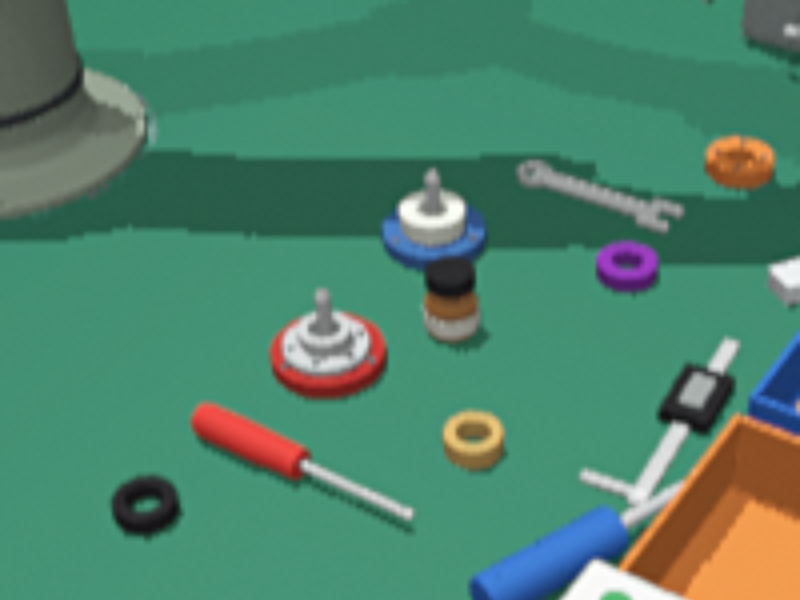

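The flange is seated and the jar and violet ring haven't moved. The pulley is at (255,187), as predicted. Gripping it.

{"fn": "send_rows", "kwargs": {"series": "0 0 0 0 40 -2 1;0 0 0 0 80 -2 1;0 0 0 0 110 -2 1;0 0 0 0 132 -2 1;0 0 0 0 143 -2 1;0 0 0 0 143 -2 1;0 0 0 0 143 -2 0.55;0 0 0 0 143 -2 0.55;0 0 0 0 143 -2 0.55;0 0 0 0 143 -2 0.55;0 0 0 0 143 -2 0.55", "force": 60}}

```text
clock: 11.83
position: [0.6223, 0.3226, 0.0173]
tool_rot: [-1.569, -0.002, -0.0]
force: [-4.8, -2.9, 17.0]
grip_width: 0.0572
```

```bash
python3 look.py j .6212 .3237 .018
```

```text
11.8333 [0.6223 0.3226 0.0173] [-1.569 -0.002 -0.   ] [-4.8 -2.9 17. ] 0.0572
0.018 [253.2 255.4]
```

View pics/j.png

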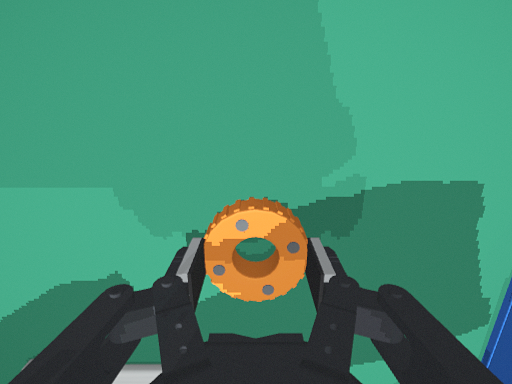

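Gripped at 57.2 mm. Every ring shows the same ~17 N upward force, so it comes from the pads swinging down as they close. Carrying it to the red peg.

{"fn": "send_rows", "kwargs": {"series": "0 0 0 0 -30 0 0.55;0 0 0 0 -70 0 0.55;0 0 0 0 -110 0 0.55;0 0 0 -12 -140 -30 0.55;0 0 0 -154 -140 -422 0.55;0 0 0 -154 -140 -422 0.55;0 0 0 -154 -140 -422 0.55;0 0 0 -154 -140 -422 0.55;0 0 0 -154 -140 -422 0.55;0 0 0 -154 -140 -422 0.55;0 0 0 -154 -140 -422 0.55;0 0 0 -154 -140 -422 0.55;0 0 0 -154 -140 -422 0.55;0 0 0 -154 -140 -422 0.55;0 0 0 -154 -140 -422 0.55;0 0 0 -154 -140 -422 0.55;0 0 0 -154 -140 -422 0.55", "force": 80}}

```text
clock: 13.3
position: [0.4678, -0.0994, 0.1553]
tool_rot: [-1.57, -0.002, -0.001]
force: [0.1, 0.3, -0.2]
grip_width: 0.0565
```

```bash
python3 look.py k .4676 -.0997 .015 .073
```

```text
13.3 [ 0.4678 -0.0994  0.1553] [-1.57e+00 -2.00e-03 -1.00e-03] [ 0.1  0.3 -0.2] 0.0565
0.015 [254.6 183.4]
0.073 [254.6 203.5]
```

View pics/k.png

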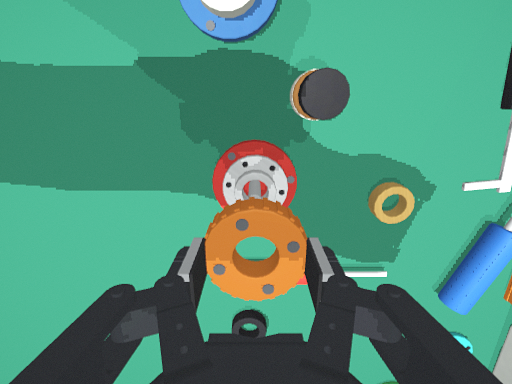

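Peg and pulley line up on columns 255–256. Lowering.

{"fn": "send_rows", "kwargs": {"series": "0 0 0 0 30 0 0.55;0 0 0 0 50 0 0.55;0 0 0 0 68 0 0.55;0 0 0 0 80 0 0.55;0 0 0 0 90 0 0.55;0 0 0 0 99 0 0.55;0 0 0 0 99 0 0.55;0 0 0 0 99 0 0.55"}}

```text
clock: 14.02
position: [0.4676, -0.0991, 0.0552]
tool_rot: [-1.571, -0.0, 0.001]
force: [-0.2, 0.2, -0.9]
grip_width: 0.056
```

```bash
python3 look.py l .4676 -.0997 .055 .073
```

```text
14.0167 [ 0.4676 -0.0991  0.0552] [-1.571e+00 -0.000e+00  1.000e-03] [-0.2  0.2 -0.9] 0.056
0.055 [255.2 257.2]
0.073 [255.2 277.1]
```

View pics/l.png

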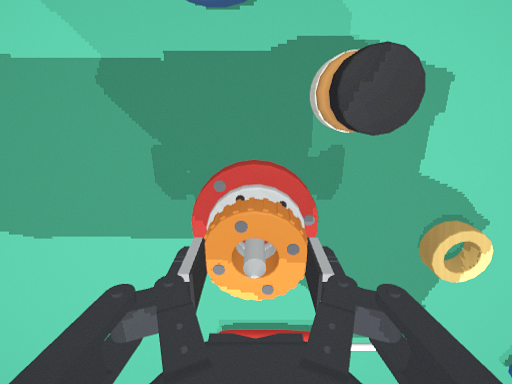

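The peg is through the pulley. Releasing and going to the brass sleeve.

{"fn": "send_rows", "kwargs": {"series": "0 0 0 0 0 0 1;0 0 0 0 0 0 1;0 0 0 0 0 0 1;0 0 0 0 0 0 1;0 0 0 0 -30 0 1;0 0 0 0 -70 0 1;0 0 0 20 -100 -3 1;0 0 0 60 -100 -10 1;0 0 0 100 -100 -16 1;0 0 0 135 -100 -21 1;0 0 0 151 -100 -23 1;0 0 0 151 -100 -23 1;0 0 0 151 -100 -23 1", "force": 60}}

```text
clock: 15.15
position: [0.6182, -0.1227, 0.1547]
tool_rot: [-1.571, 0.001, -0.0]
force: [-0.2, -1.2, -0.5]
grip_width: 0.0853
```

```bash
python3 look.py m .6189 -.1226 .0 .018
```

```text
15.15 [ 0.6182 -0.1227  0.1547] [-1.571e+00  1.000e-03 -0.000e+00] [-0.2 -1.2 -0.5] 0.0853
0.0 [255.8 179.2]
0.018 [255.9 184. ]
```

View pics/m.png

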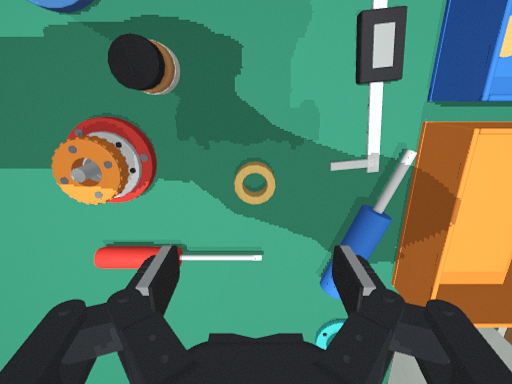

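The sleeve is at (255,184), and the finger paths miss the screwdriver and caliper. Gripping it.

{"fn": "send_rows", "kwargs": {"series": "0 0 0 0 40 0 1;0 0 0 0 80 0 1;0 0 0 0 110 0 1;0 0 0 0 130 0 1;0 0 0 0 138 0 1;0 0 0 0 138 0 1;0 0 0 0 138 0 0.37;0 0 0 0 138 0 0.37;0 0 0 0 138 0 0.37;0 0 0 0 138 0 0.37;0 0 0 0 138 0 0.37;0 0 0 0 138 0 0.37;0 0 0 0 138 0 0.37", "force": 60}}

```text
clock: 16.28
position: [0.6189, -0.1227, 0.0193]
tool_rot: [-1.571, -0.002, -0.0]
force: [-5.4, 1.1, 20.3]
grip_width: 0.0412
```

```bash
python3 look.py n .6189 -.1226 .018
```

```text
16.2833 [ 0.6189 -0.1227  0.0193] [-1.571 -0.002 -0.   ] [-5.4  1.1 20.3] 0.0412
0.018 [255.  255.1]
```

View pics/n.png

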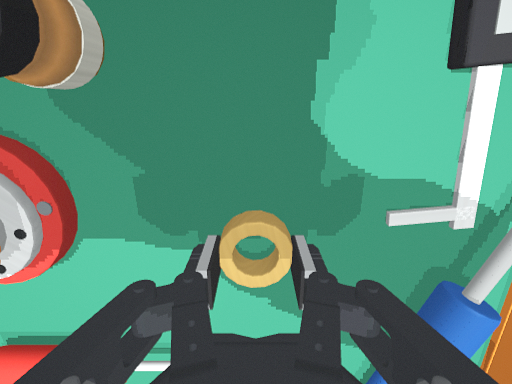

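{"fn": "send_rows", "kwargs": {"series": "0 0 0 0 -30 0 0.37;0 0 0 0 -70 0 0.37;0 0 0 0 -110 0 0.37;0 0 0 0 -139 0 0.37;0 0 0 -40 -139 6 0.37;0 0 0 -80 -139 12 0.37;0 0 0 -120 -139 18 0.37;0 0 0 -145 -139 22 0.37;0 0 0 -151 -139 23 0.37;0 0 0 -151 -139 23 0.37;0 0 0 -151 -139 23 0.37", "force": 80}}

```text
clock: 17.25
position: [0.4682, -0.0996, 0.1571]
tool_rot: [-1.571, -0.002, 0.0]
force: [-0.0, -0.1, -0.5]
grip_width: 0.0399
```

```bash
python3 look.py o .4676 -.0997 .055 .073
```

```text
17.25 [ 0.4682 -0.0996  0.1571] [-1.571 -0.002  0.   ] [-0.  -0.1 -0.5] 0.0399
0.055 [254.2 195.5]
0.073 [254.2 202.6]
```

View pics/o.png

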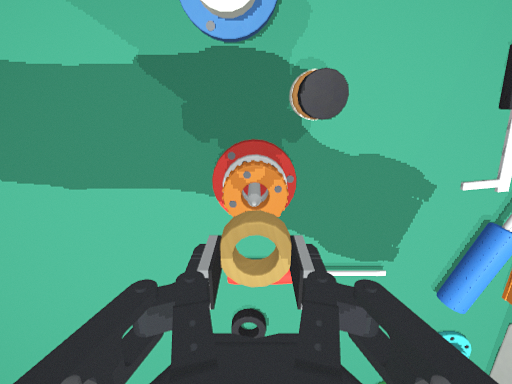

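Sleeve and peg are in line at column 255. Lowering.

{"fn": "send_rows", "kwargs": {"series": "0 0 0 -1 25 0 0.37;0 0 0 -1 45 0 0.37;0 0 0 -1 60 0 0.37;0 0 0 -1 72 0 0.37;0 0 0 -1 82 0 0.37;0 0 0 -1 82 0 0.37;0 0 0 -1 82 0 0.37"}}

```text
clock: 17.88
position: [0.4668, -0.0999, 0.0738]
tool_rot: [-1.571, 0.0, -0.0]
force: [0.5, 0.0, -1.9]
grip_width: 0.04
```

```bash
python3 look.py p .4676 -.0997 .073
```

```text
17.8833 [ 0.4668 -0.0999  0.0738] [-1.571  0.    -0.   ] [ 0.5  0.  -1.9] 0.04
0.073 [256.4 255.4]
```

View pics/p.png

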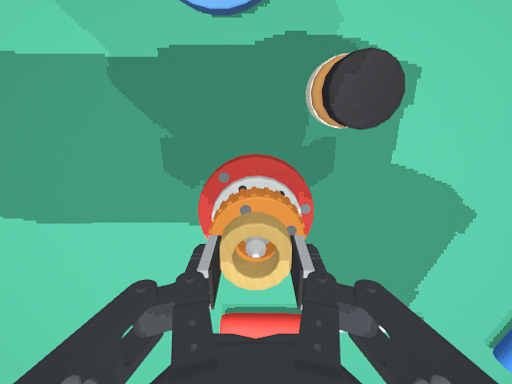

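The peg tip shows at (256,248) inside the sleeve's hole. Releasing and going to the black collar.

{"fn": "send_rows", "kwargs": {"series": "0 0 0 0 0 0 1;0 0 0 0 0 0 1;0 0 0 0 0 0 1;0 0 0 0 0 0 1;0 0 0 0 -30 0 1;0 0 0 0 -65 0 1;0 0 0 0 -82 -30 1;0 0 0 -2 -82 -70 1;0 0 0 -4 -82 -110 1;0 0 0 -6 -82 -150 1;0 0 0 -7 -82 -185 1;0 0 0 -7 -82 -199 1;0 0 0 -7 -82 -199 1;0 0 0 -7 -82 -199 1", "force": 60}}

```text
clock: 19.1
position: [0.4588, -0.2991, 0.1562]
tool_rot: [-1.571, 0.0, -0.002]
force: [1.4, 1.4, 0.2]
grip_width: 0.0857
```

```bash
python3 look.py q .46 -.2989 0 .016
python3 - <<'E'
from h import *
f=cams.grab_frame("scene")[:,:,::-1]; cv2.imwrite("pics/q_scene.png",cv2.resize(f[100:260,130:330],(800,640))[:600])
E
```

```text
19.1 [ 0.4588 -0.2991  0.1562] [-1.571  0.    -0.002] [1.4 1.4 0.2] 0.0857
0.0 [256.1 178.8]
0.016 [256.2 183. ]
```

View pics/q.png

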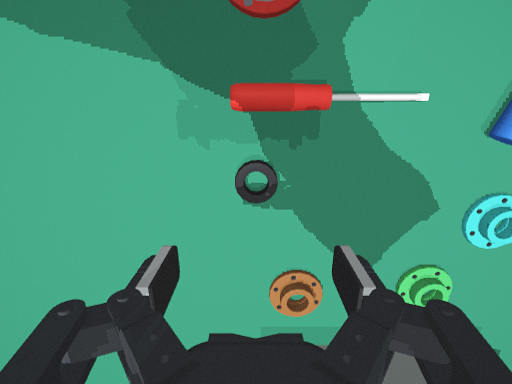

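View pics/q_scene.png

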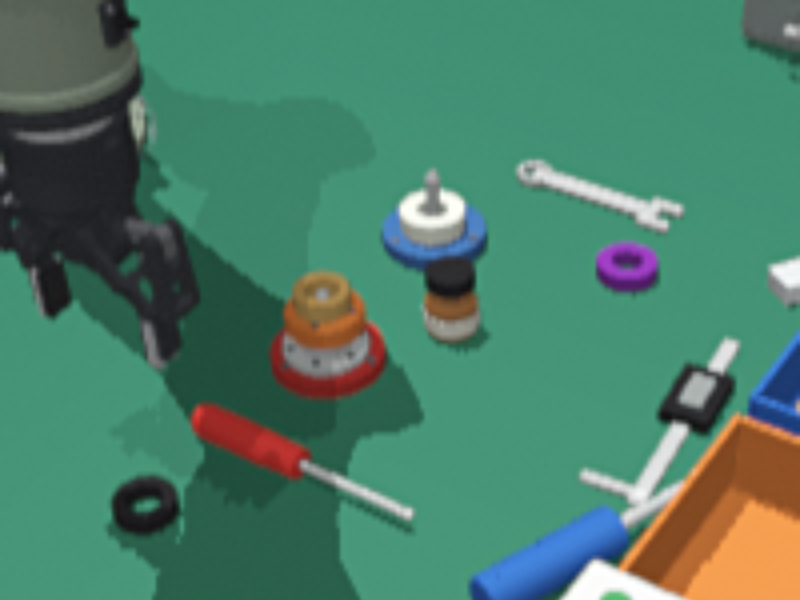

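The red stack is complete and level. The collar is at (256,182). Gripping it.

{"fn": "send_rows", "kwargs": {"series": "0 0 0 0 40 0 1;0 0 0 0 80 0 1;0 0 0 0 110 0 1;0 0 0 0 130 0 1;0 0 0 0 140 0 1;0 0 0 0 140 0 1;0 0 0 0 140 0 0.4;0 0 0 0 140 0 0.4;0 0 0 0 140 0 0.4;0 0 0 0 140 0 0.4;0 0 0 0 140 0 0.4;0 0 0 0 140 0 0.4;0 0 0 0 140 0 0.4", "force": 60}}

```text
clock: 20.28
position: [0.4601, -0.2988, 0.0182]
tool_rot: [-1.571, -0.002, 0.0]
force: [-3.4, 3.8, 24.6]
grip_width: 0.043
```

```bash
python3 look.py r .46 -.2989 .016
```

```text
20.2833 [ 0.4601 -0.2988  0.0182] [-1.571 -0.002  0.   ] [-3.4  3.8 24.6] 0.043
0.016 [255.  254.4]
```

View pics/r.png

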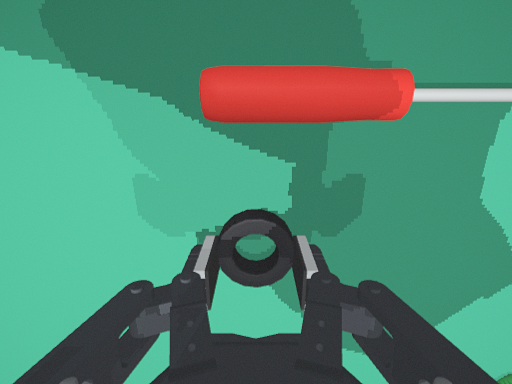

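{"fn": "send_rows", "kwargs": {"series": "0 0 0 0 -30 0 0.4;0 0 0 0 -70 0 0.4;0 0 0 0 -110 0 0.4;0 0 0 0 -142 0 0.4;0 0 0 -15 -142 40 0.4;0 0 0 -15 -142 80 0.4;0 0 0 -15 -142 120 0.4;0 0 0 -15 -142 160 0.4;0 0 0 -15 -142 200 0.4;0 0 0 -15 -142 240 0.4;0 0 0 -15 -142 280 0.4;0 0 0 -15 -142 320 0.4;0 0 0 -15 -142 360 0.4;0 0 0 -15 -142 380 0.4;0 0 0 -15 -142 380 0.4;0 0 0 -15 -142 380 0.4", "force": 80}}

```text
clock: 21.67
position: [0.4442, 0.0825, 0.1588]
tool_rot: [-1.57, -0.001, 0.003]
force: [-1.8, -1.4, -0.9]
grip_width: 0.0419
```

```bash
python3 look.py s .4445 .0814 .035 .073
```

```text
21.6667 [0.4442 0.0825 0.1588] [-1.57e+00 -1.00e-03  3.00e-03] [-1.8 -1.4 -0.9] 0.0419
0.035 [255.3 189.1]
0.073 [255.3 202.9]
```

View pics/s.png

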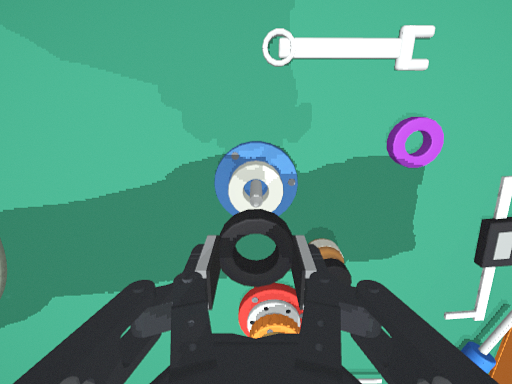

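Collar, peg and blue base line up at column 256. Lowering.

{"fn": "send_rows", "kwargs": {"series": "0 0 0 0 30 0 0.4;0 0 0 0 55 0 0.4;0 0 0 0 75 0 0.4;0 0 0 0 88 0 0.4;0 0 0 0 98 0 0.4;0 0 0 0 104 0 0.4;0 0 0 0 104 0 0.4;0 0 0 0 104 0 0.4"}}

```text
clock: 22.38
position: [0.4445, 0.0807, 0.0546]
tool_rot: [-1.571, -0.0, -0.001]
force: [0.2, -0.0, -0.5]
grip_width: 0.0418
```

```bash
python3 look.py t .4445 .0814 .073
```

```text
22.3833 [0.4445 0.0807 0.0546] [-1.571e+00 -0.000e+00 -1.000e-03] [ 0.2 -0.  -0.5] 0.0418
0.073 [255.1 275.7]
```

View pics/t.png

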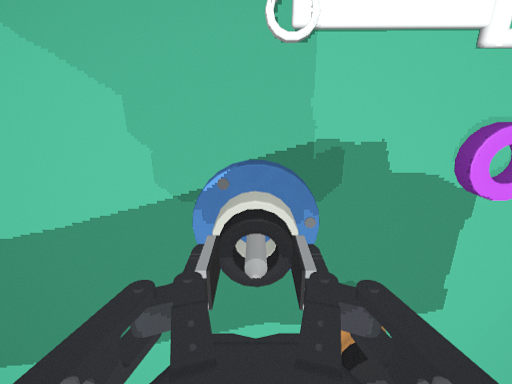

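The peg is through the collar. Lowering another 1 mm, releasing, and backing off up and to +y.

{"fn": "send_rows", "kwargs": {"series": "0 0 0 0 1 0 0.4;0 0 0 0 1 0 1;0 0 0 0 1 0 1;0 0 0 0 1 0 1;0 0 0 0 1 0 1;0 0 0 0 -30 0 1;0 0 0 0 -70 0 1;0 0 0 0 -110 0 1;0 0 0 0 -110 40 1;0 0 0 0 -110 80 1;0 0 0 0 -110 120 1;0 0 0 0 -110 160 1;0 0 0 0 -110 200 1;0 0 0 0 -110 240 1;0 0 0 0 -110 240 1;0 0 0 0 -110 240 1"}}

```text
clock: 23.77
position: [0.4435, 0.3234, 0.1638]
tool_rot: [-1.571, 0.0, 0.004]
force: [0.3, -0.7, 0.2]
grip_width: 0.0853
```

Run:
```python
from h import *
s=monitor.observe(); print(s['clock'],s['position'],s['grip_width'],s['force'])
f=cams.grab_frame("scene")[:,:,::-1]; a=cv2.resize(f[120:210,180:300],(800,600),interpolation=cv2.INTER_CUBIC); cv2.imwrite("pics/u_scene.png",a)
cal=cams.get_calibration("top"); t=cams.grab_frame("top")[:,:,::-1].copy(); cv2.imwrite("pics/u_top.png",t)
cv2.imwrite("pics/u_topc.png",cv2.resize(t[140:280,150:310],(800,600) ,interpolation=cv2.INTER_CUBIC))
hsv=cv2.cvtColor(t,cv2.COLOR_BGR2HSV); H,S=hsv[:,:,0].astype(int),hsv[:,:,1].astype(int)
ng=((~((H>65)&(H<90)&(S>100)))*255).astype(np.uint8)
c,a,b=blob(ng,(188,171),16); print('reject',ray(cal,c,.008),a)
# expected pixels of stack top faces
K=cal["mtx"]; Rm=R.from_euler('xyz',cal["attitude"]).as_matrix()
for n,p in {'sleeve':(.4661,-.0997,.073),'pulley':(.4661,-.0997,.055),'collar':(.4434,.0814,.051),'roller':(.4434,.0814,.035)}.items():
    q=K@(Rm.T@(np.array(p)-cal["origin"])); print(n,(q[:2]/q[2]).round(1))
cs=cams.get_calibration("scene"); K=cs["mtx"]; Rm=R.from_euler('xyz',cs["attitude"]).as_matrix()
for n,p in {'sleeve':(.4676,-.0997,.073),'collar':(.4445,.0814,.051)}.items():
    q=K@(Rm.T@(np.array(p)-cs["origin"])); v=q[:2]/q[2]; print(n,'scene crop',((v-[180,120])*[800/120,600/90]).round())
```

```text
23.7667 [0.44345326 0.32344014 0.16384363] 0.08532877997832428 [ 0.32283221 -0.74539871  0.17074452]
reject [0.60915468 0.12624296 0.008     ] 344.0
sleeve [276.4 229.4]
pulley [276.  229.4]
collar [200.1 236.8]
roller [201.1 236.7]
sleeve scene crop [201. 344.]
collar scene crop [385. 183.]
```

View pics/u_scene.png

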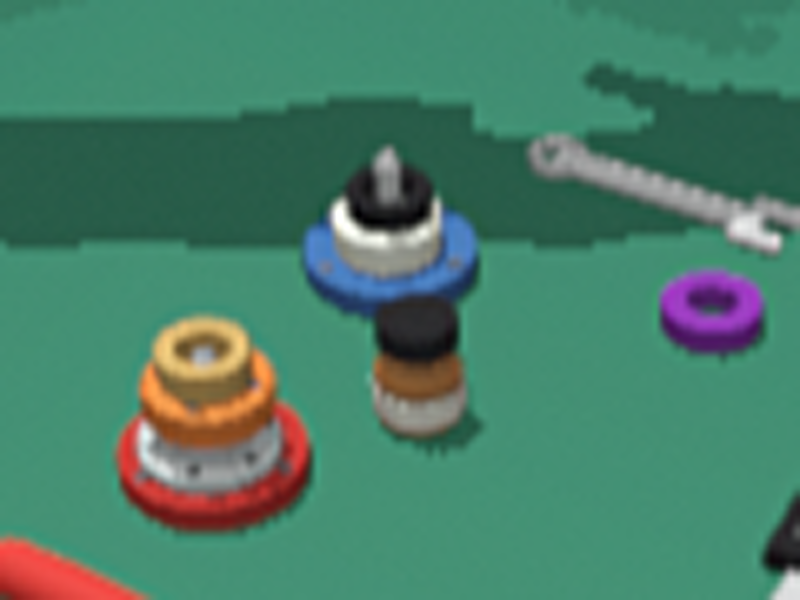

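View pics/u_topc.png

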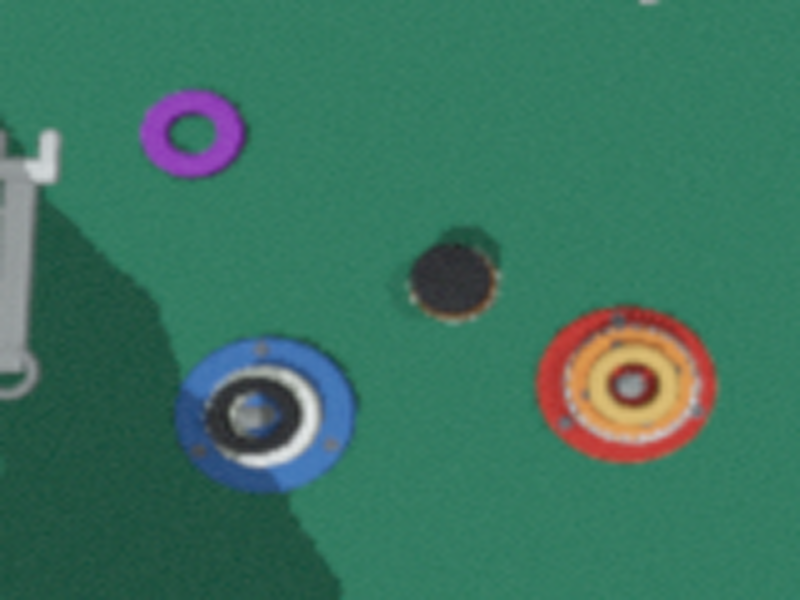

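Both stacks look level and centred in both views. The sleeve top is at (203,350) against a predicted (201,344), and the collar top at (390,193) against (385,183), about 1.5 px in the original picture. The violet ring hasn't moved (0.2 mm, within noise), the jar is upright and the gripper is clear. Handing in.

```bash
python3 -c "
from workcell import bot
print(bot.job_done())"
```

```text
the job is handed in; nothing more can be done
None
```

I loaded both pegs and handed the job in at about 24 s of the 120 s allowed. The red peg holds the steel flange (hub up), orange pulley and brass sleeve; the blue peg holds the white roller with the black collar on top.

The last scene and top pictures show both stacks flat and threaded on their pegs. The sleeve and collar tops were within about 1.5 px of their predicted positions, so stack heights are judged only from that match and the release heights. The violet ring is within 0.3 mm of its start and the jar is upright. The brown, green and turquoise flanges were left alone, and the gripper is open and clear.

Two measurements disagreed slightly, without harm:
- **Top view:** it placed objects about 1.5 mm short in x compared with the wrist camera, so I corrected for that.
- **Gripping:** each grip pushed up on the tool with 13–25 N, probably from the pads swinging down as they close, well under the 120 N wrist limit.

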